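# Store two probe positioners in their sloping nests

## Task

Put the two probe positioners away in the sloping dock: each goes into the nest whose pocket has the shape of its foot (rectangle or T), fully home and flat on the pocket floor. Set them down without dropping them, let go, and leave the sample box, the control box and the lens where they are.

Things in the scene. Friction and masses are not known exactly. Their poses are not given: they have to be found in the camera images.
- rect_positioner: Probe positioner, plain rectangular dark foot 100 x 44 mm (x by y), 14 mm thick. Fits either way round. Slide block 50 x 36 mm on it, 14 to 54 mm high, centred: grip its two 50 mm sides (+y, -y). Silver knobs on top (74 mm high) and behind (x=-49); brass arm to x=+61. Origin: centre of foot underside; x along brass arm, z up. 0.4 kg.
- tee_positioner: Probe positioner, T-shaped dark foot, 14 mm thick: stem 100 x 32 mm along x, crossbar 28 x 64 mm at its +x end. Fits only with the crossbar up the slope. Slide block 50 x 36 mm on it, 14 to 54 mm high, centred: grip its two 50 mm sides (+y, -y). Silver knobs on top (74 mm high) and behind (x=-49); brass arm to x=+61. Origin: centre of foot underside; x along brass arm, z up. 0.4 kg.
- rect_nest_pocket: Aluminium nest with black-floored rectangular pocket 106 x 50 mm (x by y). Plate 130 x 94 mm, sloping 30 deg towards the robot, rim 9 mm above pocket floor. Origin: centre of pocket floor, about 55 mm above table; x up the slope, away from robot; z square out of plate. Fixed, beside the other nest (170 mm apart), left or right.
- tee_nest_pocket: Aluminium nest with black-floored T-shaped pocket: stem 106 x 38 mm along x, crossbar 70 mm wide (y) from x = 19 to 53 mm, at the upper end. Plate 130 x 94 mm, sloping 30 deg towards the robot, rim 9 mm above pocket floor. Origin: centre of pocket floor, about 55 mm above table; x up the slope, away from robot; z square out of plate. Fixed, beside the other nest (170 mm apart), left or right.
- sample_box: Flat white sample box with clear lid, blue and white label, 75 x 105 x 22 mm. Bystander. Origin: centre of its underside.
- control_box: Beige control box, 75 x 110 x 40 mm, with a grey dial on top (54 mm high in all). Bystander. Origin: centre of its underside.
- lens: Black round auxiliary lens standing upright, 52 mm across, 66 mm high. Bystander. Origin: centre of its underside.

How it is judged:
By the outcome, as a careful person would: the job done as asked, in the order asked, and still so for the second after the job is handed in, with the robot touching nothing.
It also fails if it takes over 54 s, if anything falls off the work surface, if the arm or the gripper's body presses on something with over 40 N, if the wrist force passes 120 N, or if a joint passes its speed limit or range.

## Robot

A 6-joint arm with a two-finger parallel gripper is mounted at the origin on the work surface. World frame = base frame: x ahead of the robot, y to its left, z up, the work surface at z = 0. Lengths are in m, angles in rad, forces in N, time in s.
With the tool pointing down it reaches from about 0.25 to 0.725 m from the base axis. Payload 4 kg.
Tool frame: the origin (TCP) lies at the very end of the fingers, on their centre line; the grasp point (between the pads) lies 19 mm behind it; z points along the fingers, y is the line along which they close (so a half turn about z gives the same grasp; the last joint's range is limited). The gripper opens to 85 mm and grips with 20 to 120 N. Pads are 22 mm wide; open, the fingers measure 114 mm over their backs; the gripper's body (76 mm by 85 mm) begins 54 mm behind the grasp point. The pads swing forward as they close: fully open they stand 13 mm farther back than shut.
Start: joints at [1.222, 0.241, 0.005, 1.335, 0, 1.571], TCP at [0.171, 0.47, 0.231] pointing down, gripper open.
Joint ranges: [-2.72, 2.72], [-1.05, 1.87], [-1.09, 1.28], [-1.99, 2.15], [-1.42, 1.44], [-3.14, 3.14]. Speed limits (rad/s): [2.79, 2.79, 3.14, 3.14, 3.14, 3.14].

## Interface

Orientations are given as a unit quaternion [x, y, z, w].
In Python, from workcell import monitor, viewer, job gives the robot as it stands.
- The arm moves only by the tool arm_command, never from a script. Its argument "increments" is a list of rows, each an object of numbers: "dx", "dy", "dz": the shift along the tool's x, y, z in cm; "wx", "wy", "wz": the turn, a rotation vector about the tool's x, y, z in rad; "grip": the finger opening in cm, from 0 to 8.54. In form: [{"dx": .., "dy": .., "dz": .., "wx": .., "wy": .., "wz": .., "grip": ..}, ...]. A call has 1 to 10 rows; each row is the pose to reach, as a shift and turn from the pose commanded when the call began, along the tool's axes at that moment; what a row does not reach only later rows make up. A row lasts 1/10 s, in which the tool goes at most 50 mm and 8.59 degrees, less where a joint would pass 70% of its speed; a pose out of reach is approached as far as the arm can. A call with a gripper value outside its range is refused whole. The fingers move at their own pace and stop on an object; the grip force is fixed at half the most. Time passes only in rows, so rows that repeat a pose let the fingers close. It gives the time, the measured TCP pose, the force, the opening and the grip force at its end, in the units of the state.
- monitor.get_obs(): the state, without advancing time (a new reading comes with each control period).
- viewer.camera(name): name is "scene" or "top" or "wrist"; returns (picture, depth): 420x560x3 uint8, red, green, blue; 420x560 float32, m along the optical axis (not along the pixel's ray), 0 where there is no reading.
- viewer.get_calibration(name): a dict with "fovy" (degrees; the focal length in pixels is half the picture's height over the tangent of half this angle, whatever the lens; pixels are square), "cx", "cy" (the principal point, pixels), "view" (4x4, takes a point from world to camera coordinates). Camera axes: x right, y up, looking along -z (the intrinsics and any distortion apply to the point x, -y, -z); pixel columns grow to the right and rows downward; lengths in m; the calibration is good to about 2 mm. A picture is of the moment at which its call begins: read the wrist's pose just before it. get_calibration takes no time and is no camera call; for the wrist camera it gives the pose at the moment of the call.
- job.job_done(): hands the job in; it is judged then, once.
The state is a dict: "clock": time; "joint_pos": joint angles; "joint_vel": joint speeds; "tau": joint torques, N m; "eef_pos": TCP position; "tool_rot": TCP orientation; "ft_force": force on the tool from outside, world axes, zero at the start; "ft_torque": the same for the moment, N m; "grip_width": finger opening in m; "grasp_force": force on a finger pad.
Only numpy, scipy, OpenCV 4.12 (cv2) and the standard library are available. Lean on these libraries where they do the work, as an engineer would, in place of code of your own. Each camera call takes 0.05 s, during which the arm holds its last target. There are 200 camera calls.

## Working session

There is one attempt and no reset: what is moved stays moved. The work goes in short steps, Python scripts to look and compute and a tool call to move; the robot and the scene stay as the last step left them, time stands still between calls to the robot, and variables do not carry over. Pictures are saved under pics/ and viewed, at most 10 in all, crops included, and the job is handed in when it is done.

Besides the shell and the picture viewer there is one more tool, called after "Request:" as name(argument=value, ...), one argument or row to a line, values as JSON. arm_command: Moves the arm, as the interface text tells. Its arguments: {"type":"object","properties":{"increments":{"type":"array","items":{"type":"object","properties":{"dx":{"type":"number"},"dy":{"type":"number"},"dz":{"type":"number"},"wx":{"type":"number"},"wy":{"type":"number"},"wz":{"type":"number"},"grip":{"type":"number"}}}}},"required":["increments"]}

```bash
ls; mkdir -p pics
cat > snap.py <<'E'
import sys,cv2,numpy as np,pickle
from workcell import monitor,viewer
def snap(n,tag):
    c=viewer.get_calibration(n); im,d=viewer.camera(n)
    cv2.imwrite(f'pics/{tag}.png',im[:,:,::-1]); pickle.dump((c,im,d),open(f'{tag}.pkl','wb'))
    return c,im,d
def cloud(c,d):
    h,w=d.shape;f=h/2/np.tan(np.radians(c['fovy'])/2)
    v,u=np.mgrid[:h,:w]
    P=np.stack([(u-c['cx'])/f*d,-(v-c['cy'])/f*d,-d],-1)
    T=np.linalg.inv(np.array(c['view']));return P@T[:3,:3].T+T[:3,3]
E
python3 - <<'E'
from snap import *
for n in('top','scene'):
    c,im,d=snap(n,n+'0'); print({k:v for k,v in c.items()})
    P=cloud(c,d);print((d==0).mean(),P[d>0].min(0),P[d>0].max(0),np.percentile(P[d>0][:,2],[10,50,90]))
print(monitor.get_obs())
E
```

```text
pics
{'fovy': 55.819824369714624, 'cx': 277.18341151921203, 'cy': 210.06921774249824, 'view': array([[ 2.19672535e-03, -9.99865772e-01, -1.62361527e-02,
         2.26498412e-02],
       [ 9.95871502e-01,  7.13974147e-04,  9.07713723e-02,
        -5.53419953e-01],
       [-9.07475960e-02, -1.63685216e-02,  9.95739396e-01,
        -1.06594861e+00],
       [ 0.00000000e+00,  0.00000000e+00,  0.00000000e+00,
         1.00000000e+00]])}
0.003784013605442177 [-0.01485998 -1.33453623 -0.76863025] [1.50029516 1.42456725 0.4872338 ] [-0.74453752 -0.00127069  0.00373572]
{'fovy': 48.334308657250816, 'cx': 272.2202765673237, 'cy': 206.24243868755244, 'view': array([[-0.75418079,  0.65665888,  0.00323207,  0.40691027],
       [-0.42800084, -0.49528515,  0.75598141,  0.16600259],
       [ 0.49802271,  0.56876333,  0.6545851 , -1.70605891],
       [ 0.        ,  0.        ,  0.        ,  1.        ]])}
0.004221938775510204 [-0.97479261 -2.42234017 -0.78006295] [1.4629777  0.88806358 0.68860773] [-0.75318935 -0.00335897  0.22470926]
{'clock': 0.1, 'joint_pos': array([1.22198587e+00, 2.41323674e-01, 3.86523477e-03, 1.33521373e+00,
       7.51351490e-06, 1.57082091e+00]), 'joint_vel': array([-0.00041099, -0.00030955,  0.00329904, -0.00141094,  0.00100521,
        0.00095328]), 'tau': array([ 2.80808599e-04, -3.73138833e+01,  2.53009593e+01,  1.07945327e-02,
        1.38786909e-04, -6.50740006e-06]), 'eef_pos': array([0.17069377, 0.46935688, 0.23051136]), 'tool_rot': array([ 1.73534448e-01,  9.84827353e-01, -9.23045055e-04, -1.66439133e-04]), 'ft_force': array([ 0.26679689, -0.54028194, -0.22427032]), 'ft_torque': array([ 0.02647637, -0.0040753 , -0.00245721]), 'grasp_force': 0.0, 'grip_width': 0.0855254890454508}
```

View pics/top0.png

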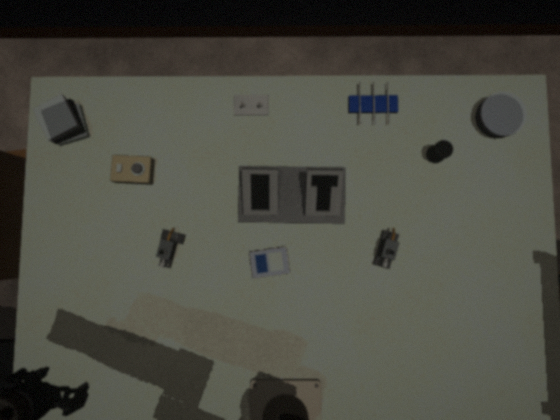

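View pics/scene0.png

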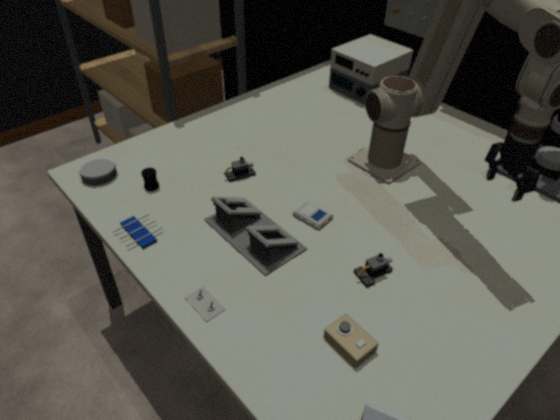

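The top view shows the rect nest at (260,192), the tee nest at (323,193), the positioners at (168,248) and (388,248), and the sample box at (269,262). I'll enlarge both positioners and take coarse positions from depth.

Run:
```python
from snap import *
c,im,d=pickle.load(open('top0.pkl','rb'));P=cloud(c,d)
def crop(u,v):
    a=im[v-30:v+30,u-33:u+33,::-1];return cv2.resize(cv2.convertScaleAbs(a,alpha=1.8),None,fx=6,fy=6,interpolation=cv2.INTER_CUBIC)
cv2.imwrite('pics/c0.png',np.hstack([crop(168,248),crop(388,248)]))
for u,v in((168,248),(388,248)):
    Q=P[v-30:v+30,u-33:u+33].reshape(-1,3)
    tab=np.median(Q[:,2])
    for lo,hi in((.006,.03),(.03,.3),(.045,.062),(.066,.09)):
        m=(Q[:,2]-tab>lo)&(Q[:,2]-tab<hi);q=Q[m]
        w,V=np.linalg.eigh(np.cov(q[:,:2].T));print(u,lo,m.sum(),q.mean(0),tab,np.degrees(np.arctan2(V[1,1],V[0,1])),np.sqrt(w*12))
for u,v in((260,192),(323,193),(247,192),(275,192),(309,200),(338,200)): print(u,v,P[v,u])
```

```text
168 0.006 292 [0.46178673 0.31500756 0.01409032] -4.984777176775257e-05 173.40395345653948 [0.06205539 0.1105333 ]
168 0.03 370 [0.4442071  0.32136197 0.05122468] -4.984777176775257e-05 166.3214508087485 [0.03532315 0.07748575]
168 0.045 253 [0.44797894 0.32145658 0.05232859] -4.984777176775257e-05 168.38847375550617 [0.0378873  0.06050345]
168 0.066 31 [0.43752611 0.325069   0.07183696] -4.984777176775257e-05 167.7073896932098 [0.01370245 0.01472017]
388 0.006 297 [ 0.44952832 -0.27154724  0.01369958] -0.0003470816428261525 162.07815049312703 [0.0510165  0.12374945]
388 0.03 369 [ 0.44490713 -0.27391002  0.05166329] -0.0003470816428261525 163.01273471783279 [0.03549094 0.07454109]
388 0.045 249 [ 0.44841593 -0.2758021   0.05285457] -0.0003470816428261525 160.17989038972777 [0.03873624 0.05781821]
388 0.066 35 [ 0.4387342  -0.27346274  0.07172874] -0.0003470816428261525 -140.8393579725714 [0.0142097  0.01513343]
260 192 [0.59937495 0.06927536 0.05569751]
323 193 [ 0.59680726 -0.09990822  0.05464816]
247 192 [0.59825036 0.1035129  0.06389698]
275 192 [0.59837676 0.02877289 0.06295871]
309 200 [ 0.57796635 -0.06232508  0.05396743]
338 200 [ 0.57789752 -0.13983584  0.05475586]
```

View pics/c0.png

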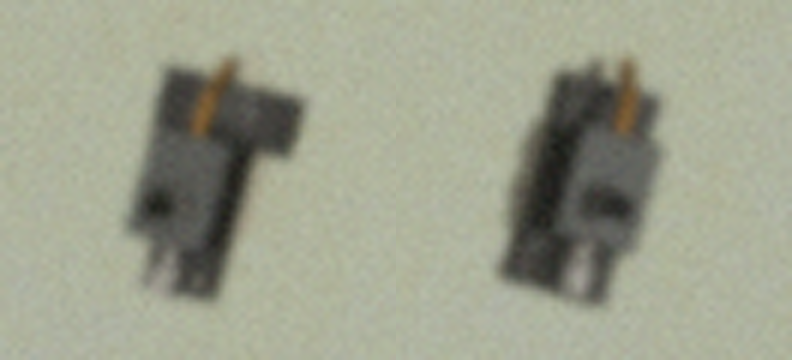

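Left positioner is the tee (brass arm and crossbar at top, yaw about -13°), right one is the rectangle (yaw about -18°). They go to the right and left nests respectively. Next is a wrist-camera look at the tee from above.

```bash
cat > mv.py <<'E'
import numpy as np
from scipy.spatial.transform import Rotation as R
from workcell import monitor
def pose(yaw,slope=0):
    # tool x=-obj x, y=obj y, z=-obj z ; obj: Rz(yaw) Ry(-slope) (slope raises x)
    return R.from_euler('z',yaw,degrees=True)*R.from_euler('y',-slope,degrees=True)*R.from_matrix(np.diag([-1.,1,-1]))
def delta(p,rot):
    o=monitor.get_obs();r0=R.from_quat(o['tool_rot'])
    print('d cm',np.round(r0.inv().apply(np.array(p)-o['eef_pos'])*100,2),'w',np.round((r0.inv()*rot).as_rotvec(),4),'now',np.round(o['eef_pos'],4),'t',round(o['clock'],2))
E
python3 - <<'E'
from mv import *;from snap import *
o=monitor.get_obs();c=viewer.get_calibration('wrist');T=np.linalg.inv(c['view'])
print(c); r=R.from_quat(o['tool_rot']);print('cam in tool',r.inv().apply(T[:3,3]-o['eef_pos']),r.inv().as_matrix()@T[:3,:3])
delta([.44,.32,.23],pose(-13))
E
```

```text
{'fovy': 67.82087311255405, 'cx': 282.74995555940666, 'cy': 210.5402264501661, 'view': array([[ 0.34228889,  0.93959421, -0.00101775, -0.49995685],
       [-0.90284188,  0.32859985, -0.2773061 ,  0.0350099 ],
       [-0.26022077,  0.09583767,  0.96078108, -0.379142  ],
       [ 0.        ,  0.        ,  0.        ,  1.        ]])}
cam in tool [ 0.0712294   0.00067402 -0.14296171] [[-5.17005635e-04  9.60779528e-01  2.77312875e-01]
 [ 9.99999498e-01  7.34690161e-04 -6.81071479e-04]
 [-8.58098576e-04  2.77312384e-01 -9.60779426e-01]]
d cm [-30.41  -4.83   0.06] w [-1.900e-03 -1.000e-04 -1.219e-01] now [0.1707 0.4694 0.2305] t 0.1
```

Request:
arm_command(
  increments=[
    {"dx":-15,"dy":-2.4,"wz":-0.06},
    {"dx":-30.4,"dy":-4.8,"wz":-0.122},
    {"dx":-30.4,"dy":-4.8,"wz":-0.122},
    {"dx":-30.4,"dy":-4.8,"wz":-0.122},
    {"dx":-30.4,"dy":-4.8,"wz":-0.122},
    {"dx":-30.4,"dy":-4.8,"wz":-0.122},
    {"dx":-30.4,"dy":-4.8,"wz":-0.122},
    {"dx":-30.4,"dy":-4.8,"wz":-0.122},
    {"dx":-30.4,"dy":-4.8,"wz":-0.122},
    {"dx":-30.4,"dy":-4.8,"wz":-0.122},
  ],
)

```text
validation failed for argument at $.in...
```

```bash
cat > obj.py <<'E'
from snap import *
# block-top plane (z~54mm) and foot-top (14mm) from depth, min-area rectangles in world xy
def meas(tag,approx,base=0.):
    c,im,d=snap('wrist',tag);P=cloud(c,d).reshape(-1,3);P=P[(d>0).ravel()]
    P=P[np.hypot(*(P[:,:2]-approx).T)<.085]
    print('table z',np.median(P[np.abs(P[:,2])<.008][:,2]))
    for n,lo,hi in(('blocktop',.049,.059),('foot',.008,.019),('knob',.066,.085)):
        q=P[(P[:,2]>lo)&(P[:,2]<hi)]
        g=np.round((q[:,:2]-approx)/.001).astype(int)+100
        m=np.zeros((200,200),np.uint8);m[g[:,0],g[:,1]]=255
        m=cv2.morphologyEx(cv2.morphologyEx(m,cv2.MORPH_CLOSE,np.ones((5,5))),cv2.MORPH_OPEN,np.ones((9,9)))
        cs=cv2.findContours(m,cv2.RETR_EXTERNAL,cv2.CHAIN_APPROX_NONE)[0]
        if not cs: print(n,'none');continue
        k=max(cs,key=cv2.contourArea);(cy,cx),(w,h),a=cv2.minAreaRect(k)
        print(n,len(q),'z',np.median(q[:,2]).round(4),'c',np.round([approx[0]+(cx-100)/1000,approx[1]+(cy-100)/1000],4),'size',round(w,1),round(h,1),'ang',round(a,1))
E
python3 - <<'E'
from obj import *
meas('w1',np.array([.447,.319]))
print(monitor.get_obs()['eef_pos'])
E
```

```text
table z -3.351905141218969e-05
blocktop none
foot none
knob none
[0.17070484 0.46946263 0.23061757]
```

View pics/w1.png

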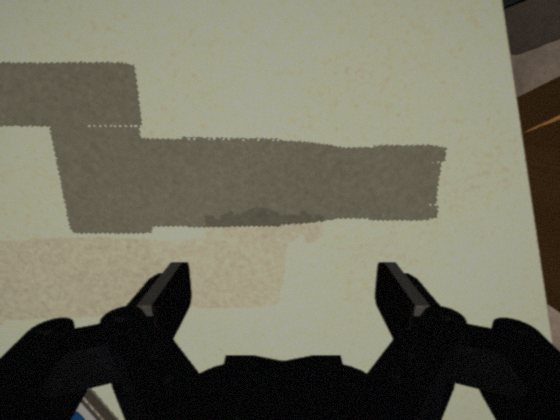

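The move was refused, so this picture shows only bare table with the fingers at (180,290) and (390,290). I'll give every field.

Request:
arm_command(
  increments=[
    {"dx":-15,"dy":-2.4,"dz":0,"wx":0,"wy":0,"wz":-0.06,"grip":8.5},
    {"dx":-30.4,"dy":-4.8,"dz":0,"wx":0,"wy":0,"wz":-0.122,"grip":8.5},
    {"dx":-30.4,"dy":-4.8,"dz":0,"wx":0,"wy":0,"wz":-0.122,"grip":8.5},
    {"dx":-30.4,"dy":-4.8,"dz":0,"wx":0,"wy":0,"wz":-0.122,"grip":8.5},
    {"dx":-30.4,"dy":-4.8,"dz":0,"wx":0,"wy":0,"wz":-0.122,"grip":8.5},
    {"dx":-30.4,"dy":-4.8,"dz":0,"wx":0,"wy":0,"wz":-0.122,"grip":8.5},
    {"dx":-30.4,"dy":-4.8,"dz":0,"wx":0,"wy":0,"wz":-0.122,"grip":8.5},
    {"dx":-30.4,"dy":-4.8,"dz":0,"wx":0,"wy":0,"wz":-0.122,"grip":8.5},
    {"dx":-30.4,"dy":-4.8,"dz":0,"wx":0,"wy":0,"wz":-0.122,"grip":8.5},
    {"dx":-30.4,"dy":-4.8,"dz":0,"wx":0,"wy":0,"wz":-0.122,"grip":8.5},
  ],
)

```text
clock: 1.15
eef_pos: [0.4388, 0.3217, 0.2313]
tool_rot: [0.112, 0.994, -0.0, -0.0]
ft_force: [0.9, -0.4, 0.0]
grip_width: 0.0849
grasp_force: 0.0
```

Run:
```python
from obj import *
meas('w2',np.array([.447,.319]))
```

```text
table z 0.0002799356782439699
blocktop 1350 z 0.0542 c [0.453  0.3226] size 36.1 36.1 ang 14.0
foot 1111 z 0.0142 c [0.4745 0.2965] size 29.0 27.0 ang 90.0
knob 238 z 0.0739 c [0.4355 0.3265] size 13.0 15.0 ang 90.0
```

View pics/w2.png

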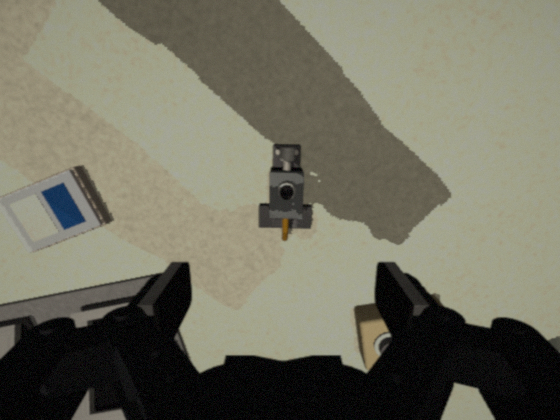

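The tee is at about (287,195), with its crossbar at (286,217) and the sample box at (50,210). I need extents along the object axes with the yaw at -14°.

```bash
cat > ext.py <<'E'
from snap import *
def ext(tag,c0,yaw):
    c,im,d=pickle.load(open(tag+'.pkl','rb'));P=cloud(c,d).reshape(-1,3);P=P[(d>0).ravel()]
    a=np.radians(yaw);q=P-[*c0,0];X=q[:,0]*np.cos(a)+q[:,1]*np.sin(a);Y=-q[:,0]*np.sin(a)+q[:,1]*np.cos(a);Z=P[:,2]
    near=(abs(X)<.07)&(abs(Y)<.045)
    for n,lo,hi,s in(('block',.051,.057,abs(X)<.07),('foot',.0105,.0175,abs(X)<.07),('footback',.0105,.0175,(X<-.026)),('footfront',.0105,.0175,(X>.026))):
        m=near&(Z>lo)&(Z<hi)&s
        if m.sum()>10: print(n,m.sum(),'X',np.percentile(X[m],[0.5,1.5,98.5,99.5]).round(4),'Y',np.percentile(Y[m],[.5,1.5,98.5,99.5]).round(4))
E
python3 - <<'E'
from ext import *
for y in(-13,-14,-15): print(y);ext('w2',[.447,.3241],y)
E
```

```text
-13
block 1324 X [-0.0276 -0.0275  0.0215  0.0221] Y [-0.0178 -0.0177  0.0173  0.0178]
foot 1095 X [-0.0529 -0.052   0.0464  0.0475] Y [-0.0331 -0.032   0.03    0.0308]
footback 379 X [-0.0529 -0.0529 -0.0274 -0.0273] Y [-0.0144 -0.0144  0.0164  0.0166]
footfront 595 X [0.0262 0.0269 0.0473 0.0477] Y [-0.0332 -0.0331  0.0301  0.0308]
-14
block 1324 X [-0.0276 -0.0274  0.0216  0.0219] Y [-0.0178 -0.0177  0.0173  0.0176]
foot 1095 X [-0.0527 -0.0521  0.0466  0.047 ] Y [-0.0325 -0.0312  0.0307  0.0313]
footback 379 X [-0.0527 -0.0527 -0.0276 -0.0274] Y [-0.0152 -0.0151  0.0157  0.0159]
footfront 601 X [0.0263 0.0264 0.0468 0.0472] Y [-0.0325 -0.0324  0.0308  0.0313]
-15
block 1324 X [-0.0277 -0.0274  0.0215  0.0218] Y [-0.0181 -0.0178  0.0172  0.0176]
foot 1095 X [-0.0525 -0.0522  0.0466  0.047 ] Y [-0.0318 -0.0307  0.0313  0.0317]
footback 379 X [-0.0526 -0.0525 -0.0277 -0.0275] Y [-0.0161 -0.016   0.0149  0.0152]
footfront 597 X [0.0261 0.0266 0.047  0.0472] Y [-0.0318 -0.0318  0.0314  0.0319]
```

Run:
```python
from mv import *
delta([.58,-.015,.26],pose(0))
delta([.44,-.275,.23],pose(-18))
```

```text
d cm [-21.26 -29.7   -2.87] w [ 0.     -0.0004 -0.2243] now [0.4388 0.3219 0.2314] t 1.2
d cm [-13.39 -58.17   0.14] w [-0.     -0.0004  0.0899] now [0.4388 0.3219 0.2314] t 1.2
```

Request:
arm_command(
  increments=[
    {"dx":-3,"dy":-4,"dz":-1,"wx":0,"wy":0,"wz":-0.05,"grip":8.5},
    {"dx":-21.3,"dy":-29.7,"dz":-2.9,"wx":0,"wy":0,"wz":-0.224,"grip":8.5},
    {"dx":-21.3,"dy":-29.7,"dz":-2.9,"wx":0,"wy":0,"wz":-0.224,"grip":8.5},
    {"dx":-21.3,"dy":-29.7,"dz":-2.9,"wx":0,"wy":0,"wz":-0.224,"grip":8.5},
    {"dx":-21.3,"dy":-29.7,"dz":-2.9,"wx":0,"wy":0,"wz":-0.224,"grip":8.5},
    {"dx":-21.3,"dy":-29.7,"dz":-2.9,"wx":0,"wy":0,"wz":-0.224,"grip":8.5},
    {"dx":-21.3,"dy":-29.7,"dz":-2.9,"wx":0,"wy":0,"wz":-0.224,"grip":8.5},
    {"dx":-21.3,"dy":-29.7,"dz":-2.9,"wx":0,"wy":0,"wz":-0.224,"grip":8.5},
    {"dx":-21.3,"dy":-29.7,"dz":-2.9,"wx":0,"wy":0,"wz":-0.224,"grip":8.5},
    {"dx":-21.3,"dy":-29.7,"dz":-2.9,"wx":0,"wy":0,"wz":-0.224,"grip":8.5},
  ],
)

```text
clock: 2.2
eef_pos: [0.5806, -0.0155, 0.2602]
tool_rot: [0.001, 1.0, 0.0, -0.0]
ft_force: [-0.3, 0.3, 0.8]
grip_width: 0.0846
grasp_force: 0.0
```

```bash
cat > nest.py <<'E'
from snap import *
def nest(tag,c0):
    c,im,d=pickle.load(open(tag+'.pkl','rb'));P=cloud(c,d);
    h,w=d.shape
    g=im.max(-1).astype(int)
    q=P-np.array(c0)
    near=(d>0)&(np.abs(q[...,0])<.08)&(np.abs(q[...,1])<.06)&(P[...,2]>.012)
    s=np.radians(30)
    n=np.array([-np.sin(s),0,np.cos(s)]);ux=np.array([np.cos(s),0,np.sin(s)])
    Z=q@n;X=q@ux;Y=q[...,1]
    hist,e=np.histogram(Z[near],np.arange(-.02,.03,.001));print('Zhist',[(round(a,3),int(b)) for a,b in zip(e,hist) if b>150])
    return P,q,X,Y,Z,near,g
E
python3 - <<'E'
from nest import *
from workcell import monitor
print(monitor.get_obs()['eef_pos']);snap('wrist','w3')
for c0 in([.599,.069,.055],[.597,-.101,.055]): nest('w3',c0)
E
```

```text
[ 0.58058155 -0.01549525  0.260238  ]
Zhist [(np.float64(-0.002), 447), (np.float64(-0.001), 1774), (np.float64(0.0), 1334), (np.float64(0.001), 266), (np.float64(0.007), 675), (np.float64(0.008), 2403), (np.float64(0.009), 1936), (np.float64(0.01), 330)]
Zhist [(np.float64(-0.002), 385), (np.float64(-0.001), 1702), (np.float64(0.0), 1357), (np.float64(0.001), 298), (np.float64(0.007), 619), (np.float64(0.008), 2405), (np.float64(0.009), 2048), (np.float64(0.01), 380)]
```

View pics/w3.png

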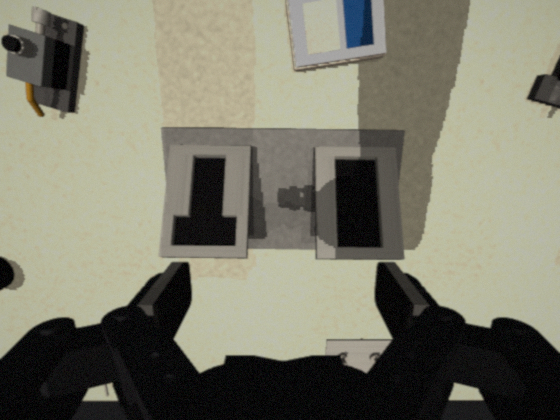

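Both nests are fully visible: tee at (207,202), rect at (359,202). I'll measure plate and pocket extents, plane and yaw.

Run:
```python
from nest import *
for n,c0 in(('rect',[.599,.069,.055]),('tee',[.597,-.101,.055])):
    P,q,X,Y,Z,near,g=nest('w3',c0)
    rim=near&(Z>.006)&(Z<.0115);fl=near&(Z>-.003)&(Z<.003)&(abs(X)<.06)
    for k,m in(('rim',rim),('floor',fl)):
        A=np.c_[P[m],]; mu=A.mean(0);nn=np.linalg.svd(A-mu,full_matrices=False)[2][2];nn*=np.sign(nn[2])
        print(n,k,'normal',nn.round(4),'slope',np.degrees(np.arccos(nn[2])).round(2),'tilt y',np.degrees(nn[1]).round(2),'Zmed',np.median(Z[m]).round(4))
    # edges in rows: yaw from outer contour of rim
    r=np.percentile
    print(' plate X',r(X[rim],[.5,99.5]).round(4),'Y',r(Y[rim],[.5,99.5]).round(4))
    for a,b in((-.06,-.03),(-.03,0),(0,.015),(.025,.05)):
        s=(X>a)&(X<b); print('  X',a,b,'rimY',r(Y[rim&s],[1,99]).round(4),'floorY',r(Y[fl&s],[1,99]).round(4), 'inner rim',Y[rim&s&(Y<0)].max().round(4),Y[rim&s&(Y>0)].min().round(4))
    s=abs(Y)<.014
    print(' floorX',r(X[fl&s],[.5,99.5]).round(4),'innerrimX',r(X[rim&s&(X<0)],[98]).round(4),r(X[rim&s&(X>0)],[2]).round(4))
```

```text
Zhist [(np.float64(-0.002), 447), (np.float64(-0.001), 1774), (np.float64(0.0), 1334), (np.float64(0.001), 266), (np.float64(0.007), 675), (np.float64(0.008), 2403), (np.float64(0.009), 1936), (np.float64(0.01), 330)]
rect rim normal [-0.4993  0.0063  0.8664] slope 29.96 tilt y 0.36 Zmed 0.0088
rect floor normal [-0.4981  0.0013  0.8671] slope 29.88 tilt y 0.07 Zmed -0.0002
 plate X [-0.0634  0.066 ] Y [-0.0467  0.0474]
  X -0.06 -0.03 rimY [-0.0458  0.0476] floorY [-0.046  0.026] inner rim -0.0 0.0001
  X -0.03 0 rimY [-0.0459  0.0473] floorY [-0.0223  0.0257] inner rim -0.0243 0.0251
  X 0 0.015 rimY [-0.0462  0.047 ] floorY [-0.0465  0.0254] inner rim -0.0247 0.025
  X 0.025 0.05 rimY [-0.047   0.0467] floorY [-0.047  0.025] inner rim -0.0248 0.0246
 floorX [-0.0522  0.0519] innerrimX [-0.0516] [0.054]
Zhist [(np.float64(-0.002), 385), (np.float64(-0.001), 1702), (np.float64(0.0), 1357), (np.float64(0.001), 298), (np.float64(0.007), 619), (np.float64(0.008), 2405), (np.float64(0.009), 2048), (np.float64(0.01), 380)]
tee rim normal [-0.4994  0.0062  0.8663] slope 29.96 tilt y 0.35 Zmed 0.0089
tee floor normal [-0.4983  0.0067  0.867 ] slope 29.89 tilt y 0.39 Zmed -0.0001
 plate X [-0.064   0.0652] Y [-0.0464  0.0476]
  X -0.06 -0.03 rimY [-0.0453  0.0479] floorY [-0.0182  0.0481] inner rim -0.0003 0.0
  X -0.03 0 rimY [-0.0456  0.0475] floorY [-0.0184  0.0477] inner rim -0.0177 0.0197
  X 0 0.015 rimY [-0.0462  0.0469] floorY [-0.0188  0.0473] inner rim -0.018 0.0197
  X 0.025 0.05 rimY [-0.0468  0.0471] floorY [-0.035   0.0337] inner rim -0.0344 0.0348
 floorX [-0.0528  0.0521] innerrimX [-0.0522] [0.0543]
```

Run:
```python
from mv import *
delta([.44,-.275,.23],pose(-18))
```

```text
d cm [ 14.02 -26.03   3.02] w [ 0.0004 -0.0006  0.3132] now [ 0.5804 -0.0149  0.2603] t 2.25
```

Request:
arm_command(
  increments=[
    {"dx":2,"dy":-4,"dz":0.5,"wx":0,"wy":0,"wz":0.05,"grip":8.5},
    {"dx":14,"dy":-26,"dz":3,"wx":0,"wy":0,"wz":0.313,"grip":8.5},
    {"dx":14,"dy":-26,"dz":3,"wx":0,"wy":0,"wz":0.313,"grip":8.5},
    {"dx":14,"dy":-26,"dz":3,"wx":0,"wy":0,"wz":0.313,"grip":8.5},
    {"dx":14,"dy":-26,"dz":3,"wx":0,"wy":0,"wz":0.313,"grip":8.5},
    {"dx":14,"dy":-26,"dz":3,"wx":0,"wy":0,"wz":0.313,"grip":8.5},
    {"dx":14,"dy":-26,"dz":3,"wx":0,"wy":0,"wz":0.313,"grip":8.5},
    {"dx":14,"dy":-26,"dz":3,"wx":0,"wy":0,"wz":0.313,"grip":8.5},
    {"dx":14,"dy":-26,"dz":3,"wx":0,"wy":0,"wz":0.313,"grip":8.5},
    {"dx":14,"dy":-26,"dz":3,"wx":0,"wy":0,"wz":0.313,"grip":8.5},
  ],
)

```text
clock: 3.25
eef_pos: [0.4413, -0.2741, 0.2306]
tool_rot: [0.155, 0.988, 0.0, 0.0]
ft_force: [0.6, 0.5, -0.8]
grip_width: 0.0847
grasp_force: 0.0
```

Run:
```python
from obj import *;from ext import *
meas('w4',np.array([.447,-.274]))
for y in(-16,-17,-18,-19,-20): print(y);ext('w4',[.445,-.274],y)
print(monitor.get_obs()['eef_pos'])
```

```text
table z 0.0002777952244062687
blocktop 1341 z 0.0542 c [ 0.4567 -0.2799] size 36.7 30.4 ang 18.4
foot 1070 z 0.0143 c [ 0.4141 -0.2518] size 14.4 25.4 ang 14.9
knob 236 z 0.0737 c [ 0.4375 -0.274 ] size 13.0 14.0 ang 90.0
-16
block 1325 X [-0.0236 -0.0233  0.0257  0.0264] Y [-0.0201 -0.0198  0.0151  0.0154]
foot 1052 X [-0.0484 -0.0482  0.0504  0.0509] Y [-0.0245 -0.0241  0.0194  0.0196]
footback 535 X [-0.0485 -0.0484 -0.0263 -0.0261] Y [-0.0235 -0.0232  0.0195  0.0197]
footfront 304 X [0.0272 0.0289 0.0509 0.0512] Y [-0.0246 -0.0244  0.0182  0.0182]
-17
block 1325 X [-0.0234 -0.0234  0.0259  0.0261] Y [-0.0201 -0.0197  0.0147  0.0157]
foot 1052 X [-0.0485 -0.048   0.0505  0.051 ] Y [-0.0242 -0.0241  0.0188  0.0189]
footback 538 X [-0.0486 -0.0484 -0.0264 -0.0262] Y [-0.0243 -0.024   0.0189  0.0189]
footfront 304 X [0.0272 0.0289 0.051  0.0515] Y [-0.0237 -0.0237  0.0187  0.0188]
-18
block 1325 X [-0.0235 -0.0233  0.0259  0.0261] Y [-0.02   -0.0198  0.0149  0.016 ]
foot 1052 X [-0.0488 -0.0479  0.0504  0.0512] Y [-0.025  -0.0243  0.0193  0.0195]
footback 538 X [-0.0488 -0.0487 -0.0264 -0.0263] Y [-0.025  -0.0248  0.0182  0.0183]
footfront 304 X [0.0272 0.0291 0.0512 0.0518] Y [-0.0229 -0.0229  0.0195  0.0196]
-19
block 1325 X [-0.0236 -0.0232  0.0259  0.0262] Y [-0.02   -0.02    0.0153  0.0163]
foot 1052 X [-0.049  -0.048   0.0505  0.0514] Y [-0.0257 -0.0246  0.0198  0.0202]
footback 535 X [-0.049  -0.0489 -0.0262 -0.0261] Y [-0.0257 -0.0257  0.0176  0.0178]
footfront 304 X [0.0272 0.0292 0.0515 0.052 ] Y [-0.0222 -0.0221  0.0203  0.0204]
-20
block 1325 X [-0.0237 -0.0231  0.0259  0.0263] Y [-0.0203 -0.02    0.0156  0.0166]
foot 1052 X [-0.0492 -0.0481  0.0507  0.0517] Y [-0.0264 -0.0252  0.0203  0.021 ]
footback 526 X [-0.0493 -0.049  -0.0267 -0.0264] Y [-0.0265 -0.0264  0.0169  0.0173]
footfront 304 X [0.0274 0.0292 0.0518 0.0522] Y [-0.0216 -0.0216  0.021   0.0212]
[ 0.44127833 -0.27428911  0.23053943]
```

Run:
```python
from mv import *
delta([.4455,-.2766,.018],pose(-17))
```

```text
d cm [-0.46 -0.09 21.25] w [ 0.0001  0.0004 -0.0157] now [ 0.4413 -0.2743  0.2305] t 3.3
```

Request:
arm_command(
  increments=[
    {"dx":-0.46,"dy":-0.1,"dz":2,"wx":0,"wy":0,"wz":-0.0157,"grip":8.5},
    {"dx":-0.46,"dy":-0.1,"dz":6,"wx":0,"wy":0,"wz":-0.0157,"grip":8.5},
    {"dx":-0.46,"dy":-0.1,"dz":10,"wx":0,"wy":0,"wz":-0.0157,"grip":8.5},
    {"dx":-0.46,"dy":-0.1,"dz":14,"wx":0,"wy":0,"wz":-0.0157,"grip":8.5},
    {"dx":-0.46,"dy":-0.1,"dz":17,"wx":0,"wy":0,"wz":-0.0157,"grip":8.5},
    {"dx":-0.46,"dy":-0.1,"dz":19,"wx":0,"wy":0,"wz":-0.0157,"grip":8.5},
    {"dx":-0.46,"dy":-0.1,"dz":20.5,"wx":0,"wy":0,"wz":-0.0157,"grip":8.5},
    {"dx":-0.46,"dy":-0.1,"dz":21.2,"wx":0,"wy":0,"wz":-0.0157,"grip":8.5},
    {"dx":-0.46,"dy":-0.1,"dz":21.2,"wx":0,"wy":0,"wz":-0.0157,"grip":8.5},
    {"dx":-0.46,"dy":-0.1,"dz":21.2,"wx":0,"wy":0,"wz":-0.0157,"grip":8.5},
  ],
)

```text
clock: 4.3
eef_pos: [0.4451, -0.2782, 0.019]
tool_rot: [0.149, 0.989, -0.0, 0.001]
ft_force: [0.1, 0.5, 0.4]
grip_width: 0.0848
grasp_force: 0.0
```

Request:
arm_command(
  increments=[
    {"dx":0,"dy":0,"dz":0,"wx":0,"wy":0,"wz":0,"grip":6},
    {"dx":0,"dy":0,"dz":0,"wx":0,"wy":0,"wz":0,"grip":5},
    {"dx":0,"dy":0,"dz":0,"wx":0,"wy":0,"wz":0,"grip":4.4},
    {"dx":0,"dy":0,"dz":0,"wx":0,"wy":0,"wz":0,"grip":4},
    {"dx":0,"dy":0,"dz":0,"wx":0,"wy":0,"wz":0,"grip":3.7},
    {"dx":0,"dy":0,"dz":0,"wx":0,"wy":0,"wz":0,"grip":3},
    {"dx":0,"dy":0,"dz":0,"wx":0,"wy":0,"wz":0,"grip":3},
    {"dx":0,"dy":0,"dz":0,"wx":0,"wy":0,"wz":0,"grip":3},
    {"dx":0,"dy":0,"dz":0,"wx":0,"wy":0,"wz":0,"grip":3},
    {"dx":0,"dy":0,"dz":0,"wx":0,"wy":0,"wz":0,"grip":3},
  ],
)

```text
clock: 5.3
eef_pos: [0.4447, -0.2781, 0.0188]
tool_rot: [0.149, 0.989, 0.0, 0.0]
ft_force: [0.9, 3.2, 5.2]
grip_width: 0.0355
grasp_force: 61.3
```

Request:
arm_command(
  increments=[
    {"dx":0,"dy":0,"dz":-0.5,"wx":0,"wy":0,"wz":0,"grip":3},
    {"dx":0,"dy":0,"dz":-1.5,"wx":0,"wy":0,"wz":0,"grip":3},
    {"dx":0,"dy":0,"dz":-4,"wx":0,"wy":0,"wz":0,"grip":3},
    {"dx":0,"dy":0,"dz":-7,"wx":0,"wy":0,"wz":0,"grip":3},
    {"dx":0,"dy":0,"dz":-10,"wx":0,"wy":0,"wz":0,"grip":3},
    {"dx":0,"dy":0,"dz":-13,"wx":0,"wy":0,"wz":0,"grip":3},
    {"dx":0,"dy":0,"dz":-15,"wx":0,"wy":0,"wz":0,"grip":3},
    {"dx":0,"dy":0,"dz":-16,"wx":0,"wy":0,"wz":0,"grip":3},
    {"dx":0,"dy":0,"dz":-16,"wx":0,"wy":0,"wz":0,"grip":3},
    {"dx":0,"dy":0,"dz":-16,"wx":0,"wy":0,"wz":0,"grip":3},
  ],
)

```text
clock: 6.3
eef_pos: [0.4434, -0.278, 0.1771]
tool_rot: [0.15, 0.989, 0.0, -0.001]
ft_force: [-0.1, -0.5, -5.9]
grip_width: 0.0355
grasp_force: 60.9
```

```bash
cat >> mv.py <<'E'
NEST=dict(rect=np.array([.6001,.0695,.0555]),tee=np.array([.5978,-.1003,.0554]))
def goto(n,h,hg=.0188,x=0,y=0):
    r=pose(-.7,30);delta(NEST[n]+r.apply([-x,y,-(h+hg)]),r)
E
python3 - <<'E'
from mv import *
goto('rect',.07)
E
```

```text
d cm [-0.44 36.57  4.48] w [-0.0747 -0.5222 -0.2816] now [ 0.4434 -0.278   0.1771] t 6.3
```

Request:
arm_command(
  increments=[
    {"dx":0,"dy":2,"dz":0,"wx":-0.008,"wy":-0.052,"wz":-0.028,"grip":3},
    {"dx":0,"dy":6,"dz":0,"wx":-0.015,"wy":-0.105,"wz":-0.056,"grip":3},
    {"dx":0,"dy":11,"dz":0,"wx":-0.03,"wy":-0.21,"wz":-0.113,"grip":3},
    {"dx":0,"dy":16,"dz":0,"wx":-0.045,"wy":-0.313,"wz":-0.169,"grip":3},
    {"dx":-0.2,"dy":21,"dz":0,"wx":-0.06,"wy":-0.418,"wz":-0.225,"grip":3},
    {"dx":-0.4,"dy":26,"dz":0,"wx":-0.0747,"wy":-0.522,"wz":-0.2816,"grip":3},
    {"dx":-0.4,"dy":31,"dz":0,"wx":-0.0747,"wy":-0.522,"wz":-0.2816,"grip":3},
    {"dx":-0.4,"dy":35,"dz":0,"wx":-0.0747,"wy":-0.522,"wz":-0.2816,"grip":3},
    {"dx":-0.4,"dy":36.6,"dz":2,"wx":-0.0747,"wy":-0.522,"wz":-0.2816,"grip":3},
    {"dx":-0.4,"dy":36.6,"dz":3,"wx":-0.0747,"wy":-0.522,"wz":-0.2816,"grip":3},
  ],
)

```text
clock: 7.3
eef_pos: [0.5539, 0.0725, 0.1445]
tool_rot: [0.003, 0.967, -0.002, 0.257]
ft_force: [0.1, 0.6, -6.2]
grip_width: 0.0353
grasp_force: 61.9
```

Run:
```python
from mv import *
goto('rect',.03)
```

```text
d cm [ 0.42 -0.25  5.14] w [ 0.0012 -0.0047  0.0051] now [0.5539 0.0725 0.1445] t 7.3
```

Request:
arm_command(
  increments=[
    {"dx":0.42,"dy":-0.25,"dz":1,"wx":0.001,"wy":-0.005,"wz":0.005,"grip":3},
    {"dx":0.42,"dy":-0.25,"dz":2.5,"wx":0.001,"wy":-0.005,"wz":0.005,"grip":3},
    {"dx":0.42,"dy":-0.25,"dz":4,"wx":0.001,"wy":-0.005,"wz":0.005,"grip":3},
    {"dx":0.42,"dy":-0.25,"dz":5.1,"wx":0.001,"wy":-0.005,"wz":0.005,"grip":3},
    {"dx":0.42,"dy":-0.25,"dz":5.1,"wx":0.001,"wy":-0.005,"wz":0.005,"grip":3},
    {"dx":0.42,"dy":-0.25,"dz":5.1,"wx":0.001,"wy":-0.005,"wz":0.005,"grip":3},
    {"dx":0.42,"dy":-0.25,"dz":5.1,"wx":0.001,"wy":-0.005,"wz":0.005,"grip":3},
  ],
)

```text
clock: 8.0
eef_pos: [0.5781, 0.067, 0.1024]
tool_rot: [0.008, 0.965, -0.002, 0.262]
ft_force: [-0.2, -0.5, -5.0]
grip_width: 0.0351
grasp_force: 61.8
```

Run:
```python
from mv import *;from snap import *
goto('rect',.03);goto('rect',.002)
snap('wrist','w5')
```

```text
d cm [0.45 0.27 0.27] w [-0.002   0.007  -0.0047] now [0.5781 0.067  0.1024] t 8.0
d cm [0.47 0.28 3.07] w [-0.002   0.007  -0.0047] now [0.5781 0.067  0.1024] t 8.0
```

View pics/w5.png

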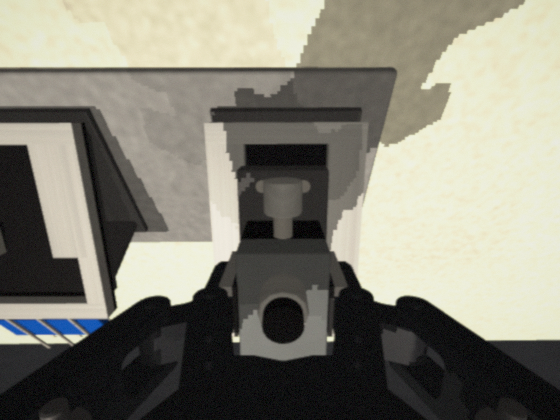

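The held rect hovers over its pocket: foot at columns 240–328, pocket 246–326 at row 153. The last reading was taken while the arm was still settling, so I'll correct the leftover offset and let it settle.

Request:
arm_command(
  increments=[
    {"dx":0.45,"dy":0.27,"dz":0.8,"wx":-0.002,"wy":0.007,"wz":-0.0047,"grip":3},
    {"dx":0.45,"dy":0.27,"dz":0.8,"wx":-0.002,"wy":0.007,"wz":-0.0047,"grip":3},
    {"dx":0.45,"dy":0.27,"dz":0.8,"wx":-0.002,"wy":0.007,"wz":-0.0047,"grip":3},
    {"dx":0.45,"dy":0.27,"dz":0.8,"wx":-0.002,"wy":0.007,"wz":-0.0047,"grip":3},
    {"dx":0.45,"dy":0.27,"dz":0.8,"wx":-0.002,"wy":0.007,"wz":-0.0047,"grip":3},
    {"dx":0.45,"dy":0.27,"dz":0.8,"wx":-0.002,"wy":0.007,"wz":-0.0047,"grip":3},
  ],
)

```text
clock: 8.65
eef_pos: [0.5785, 0.07, 0.0931]
tool_rot: [0.006, 0.966, -0.001, 0.259]
ft_force: [-0.7, -0.2, -5.1]
grip_width: 0.0351
grasp_force: 61.9
```

```bash
cat > slip.py <<'E'
# where the held foot (rear part) and nest sit, in the nest frame
from snap import *;from mv import *
def held(tag,n):
    goto(n,.002);c,im,d=snap('wrist',tag);P=cloud(c,d)[d>0]
    r=pose(-.7,30);q=r.inv().apply(P-NEST[n])*[-1,1,-1];X,Y,Z=q.T
    m=(abs(Y)<.06)&(X<-.028)&(X>-.09)
    h,e=np.histogram(Z[m],np.arange(-.01,.08,.002));print('Z',[(round(float(a),3),int(b)) for a,b in zip(e,h) if b>100])
    return X,Y,Z,m
E
python3 - <<'E'
from slip import *
X,Y,Z,m=held('w6','rect')
pc=lambda a:np.percentile(a,[.5,2,98,99.5]).round(4)
for lo,hi in((.027,.032),(.032,.036),(.036,.041),(.007,.011)):
    k=m&(Z>lo)&(Z<hi)
    if k.sum()>50: print(lo,hi,k.sum(),'X',pc(X[k]),'Y',pc(Y[k]),'Yinner')
k=m&(Z>.026)&(Z<.045)&(abs(Y)<.03)
for a,b in((-.06,-.045),(-.045,-.035),(-.035,-.028)):
    s=k&(X>a)&(X<b)
    if s.sum()>20: print(a,b,'Z',np.median(Z[s]).round(4),'Y',pc(Y[s]),'X',pc(X[s]))
E
```

```text
d cm [ 0.01 -0.02  2.25] w [0.0003 0.0002 0.0003] now [0.5785 0.07   0.0931] t 8.65
Z [(-0.01, 2415), (-0.008, 1646), (-0.006, 1450), (-0.004, 997), (-0.002, 795), (0.0, 417), (0.006, 807), (0.008, 5953), (0.01, 190), (0.036, 174), (0.038, 2172), (0.04, 210), (0.062, 159), (0.064, 346), (0.066, 492), (0.068, 538)]
0.027 0.032 100 X [-0.0488 -0.0487 -0.0483 -0.0482] Y [-0.0207 -0.0203  0.0208  0.0216] Yinner
0.032 0.036 115 X [-0.0487 -0.0487 -0.0483 -0.0482] Y [-0.02   -0.0191  0.0208  0.0216] Yinner
0.036 0.041 2541 X [-0.0486 -0.0485 -0.0286 -0.0282] Y [-0.0209 -0.0205  0.0221  0.0226] Yinner
0.007 0.011 6916 X [-0.065  -0.0649 -0.0292 -0.0282] Y [-0.0468 -0.0459  0.0458  0.0466] Yinner
-0.06 -0.045 Z 0.0386 Y [-0.0207 -0.0199  0.0217  0.0225] X [-0.0487 -0.0486 -0.0451 -0.045 ]
-0.045 -0.035 Z 0.0392 Y [-0.021  -0.0205  0.0221  0.0225] X [-0.045  -0.0448 -0.0353 -0.0351]
-0.035 -0.028 Z 0.039 Y [-0.0208 -0.0205  0.0222  0.0227] X [-0.035  -0.0349 -0.0282 -0.0281]
```

Request:
arm_command(
  increments=[
    {"dx":0.14,"dy":-0.07,"dz":0.4,"wx":0,"wy":0,"wz":0,"grip":3},
    {"dx":0.14,"dy":-0.07,"dz":0.9,"wx":0,"wy":0,"wz":0,"grip":3},
    {"dx":0.14,"dy":-0.07,"dz":1.3,"wx":0,"wy":0,"wz":0,"grip":3},
    {"dx":0.14,"dy":-0.07,"dz":1.6,"wx":0,"wy":0,"wz":0,"grip":3},
    {"dx":0.14,"dy":-0.07,"dz":1.9,"wx":0,"wy":0,"wz":0,"grip":3},
    {"dx":0.14,"dy":-0.07,"dz":2.1,"wx":0,"wy":0,"wz":0,"grip":3},
    {"dx":0.14,"dy":-0.07,"dz":2.3,"wx":0,"wy":0,"wz":0,"grip":3},
    {"dx":0.14,"dy":-0.07,"dz":2.35,"wx":0,"wy":0,"wz":0,"grip":3},
    {"dx":0.14,"dy":-0.07,"dz":2.35,"wx":0,"wy":0,"wz":0,"grip":3},
    {"dx":0.14,"dy":-0.07,"dz":2.35,"wx":0,"wy":0,"wz":0,"grip":3},
  ],
)

```text
clock: 9.7
eef_pos: [0.589, 0.0691, 0.072]
tool_rot: [0.006, 0.966, -0.001, 0.259]
ft_force: [0.1, 0.0, -4.4]
grip_width: 0.0354
grasp_force: 61.9
```

Request:
arm_command(
  increments=[
    {"dx":0,"dy":0,"dz":0.05,"wx":0,"wy":0,"wz":0,"grip":3},
    {"dx":0,"dy":0,"dz":0.1,"wx":0,"wy":0,"wz":0,"grip":3},
    {"dx":0,"dy":0,"dz":0.15,"wx":0,"wy":0,"wz":0,"grip":3},
    {"dx":0,"dy":0,"dz":0.15,"wx":0,"wy":0,"wz":0,"grip":3},
  ],
)

```text
clock: 10.1
eef_pos: [0.5897, 0.0691, 0.0706]
tool_rot: [0.006, 0.966, -0.002, 0.259]
ft_force: [0.3, 0.2, -4.7]
grip_width: 0.0353
grasp_force: 61.9
```

Run:
```python
from slip import *
X,Y,Z,m=held('w7','rect')
pc=lambda a:np.percentile(a,[.5,2,98,99.5]).round(4)
k=m&(Z>.011)&(Z<.022)&(abs(Y)<.026);print(np.median(Z[k]),'X',pc(X[k]),'Y',pc(Y[k]))
```

```text
d cm [-0.14  0.05 -0.26] w [0.0002 0.     0.0003] now [0.5897 0.0691 0.0706] t 10.1
Z [(-0.01, 3137), (-0.008, 2209), (-0.006, 1869), (-0.004, 1295), (-0.002, 514), (0.0, 352), (0.002, 116), (0.004, 113), (0.006, 1075), (0.008, 8226), (0.01, 353), (0.012, 1481), (0.014, 1188), (0.036, 128), (0.038, 319), (0.04, 384), (0.042, 710), (0.044, 116)]
0.013902762383962042 X [-0.0502 -0.05   -0.0286 -0.0282] Y [-0.0216 -0.0211  0.0215  0.0219]
```

Foot top at 13.9 mm, X and Y centred: it is just at the floor. I'll ease down for contact.

Request:
arm_command(
  increments=[
    {"dx":0,"dy":0,"dz":0.03,"wx":0,"wy":0,"wz":0,"grip":3},
    {"dx":0,"dy":0,"dz":0.06,"wx":0,"wy":0,"wz":0,"grip":3},
    {"dx":0,"dy":0,"dz":0.08,"wx":0,"wy":0,"wz":0,"grip":3},
    {"dx":0,"dy":0,"dz":0.08,"wx":0,"wy":0,"wz":0,"grip":3},
  ],
)

```text
clock: 10.55
eef_pos: [0.5897, 0.0691, 0.0704]
tool_rot: [0.006, 0.966, -0.002, 0.259]
ft_force: [-5.9, -0.6, 2.3]
grip_width: 0.0351
grasp_force: 63.4
```

Contact felt. Releasing gently, then backing out along the normal.

Request:
arm_command(
  increments=[
    {"dx":0,"dy":0,"dz":0,"wx":0,"wy":0,"wz":0,"grip":3.6},
    {"dx":0,"dy":0,"dz":0,"wx":0,"wy":0,"wz":0,"grip":4},
    {"dx":0,"dy":0,"dz":0,"wx":0,"wy":0,"wz":0,"grip":4.8},
    {"dx":0,"dy":0,"dz":0,"wx":0,"wy":0,"wz":0,"grip":5.8},
    {"dx":0,"dy":0,"dz":0,"wx":0,"wy":0,"wz":0,"grip":6.5},
    {"dx":0,"dy":0,"dz":-1,"wx":0,"wy":0,"wz":0,"grip":7},
    {"dx":0,"dy":0,"dz":-4,"wx":0,"wy":0,"wz":0,"grip":7},
    {"dx":0,"dy":0,"dz":-8,"wx":0,"wy":0,"wz":0,"grip":7},
    {"dx":0,"dy":0,"dz":-12,"wx":0,"wy":0,"wz":0,"grip":7},
    {"dx":0,"dy":0,"dz":-14,"wx":0,"wy":0,"wz":0,"grip":7},
  ],
)

```text
clock: 11.55
eef_pos: [0.5199, 0.0701, 0.195]
tool_rot: [0.006, 0.965, -0.001, 0.261]
ft_force: [0.3, 0.3, -0.0]
grip_width: 0.07
grasp_force: 0.0
```

Request:
arm_command(
  increments=[
    {"dx":0,"dy":0,"dz":0,"wx":0,"wy":0,"wz":0,"grip":8.5},
    {"dx":0,"dy":0,"dz":0,"wx":0,"wy":0,"wz":0,"grip":8.5},
    {"dx":0,"dy":0,"dz":0,"wx":0,"wy":0,"wz":0,"grip":8.5},
  ],
)

```text
clock: 11.85
eef_pos: [0.5196, 0.0698, 0.19]
tool_rot: [0.006, 0.966, -0.002, 0.258]
ft_force: [0.3, -0.6, -0.8]
grip_width: 0.0851
grasp_force: 0.0
```

```bash
cat > chk.py <<'E'
from slip import *
pc=lambda a:np.percentile(a,[.5,2,98,99.5]).round(4)
def chk(tag,n,ylim=.026):
    c,im,d=snap('wrist',tag);P=cloud(c,d)[d>0]
    r=pose(-.7,30);q=r.inv().apply(P-NEST[n])*[-1,1,-1];X,Y,Z=q.T
    for nm,k in(('foot',(abs(Y)<ylim)&(abs(X)<.055)&(Z>.0115)&(Z<.02)),('block',(abs(Y)<.03)&(abs(X)<.04)&(Z>.048)&(Z<.06)),('rim',(abs(Y)<.05)&(abs(X)<.07)&(Z>.007)&(Z<.011))):
        if k.sum()<20: print(nm,'few');continue
        A=np.c_[X[k],Y[k],np.ones(k.sum())];s=np.linalg.lstsq(A,Z[k],rcond=None)[0]
        print(nm,k.sum(),'Z',np.median(Z[k]).round(4),'tilt deg',np.degrees(s[:2]).round(2),'X',pc(X[k]),'Y',pc(Y[k]))
E
python3 - <<'E'
from chk import *
chk('w8','rect');delta([.4443,.3248,.23],pose(-14))
E
```

```text
foot 1469 Z 0.0137 tilt deg [-0.1   0.06] X [-0.053  -0.053   0.0452  0.0457] Y [-0.0217 -0.0214  0.0218  0.0221]
block 2166 Z 0.0537 tilt deg [-0.16 -0.02] X [-0.0283 -0.028   0.0208  0.0244] Y [-0.0176 -0.0171  0.0175  0.018 ]
rim 7285 Z 0.0088 tilt deg [-0.06  0.01] X [-0.0651 -0.0642  0.0627  0.0641] Y [-0.0469 -0.0461  0.0457  0.0465]
d cm [ 4.76 25.41 -7.42] w [0.06   0.5186 0.2273] now [0.5195 0.0698 0.1895] t 11.9
```

Rect is home: foot top 13.7 mm, tilt under 0.2°, resting against the lower pocket wall. On to the tee.

Request:
arm_command(
  increments=[
    {"dx":0.5,"dy":2,"dz":-1.5,"wx":0.006,"wy":0.05,"wz":0.023,"grip":8.5},
    {"dx":1,"dy":6,"dz":-3,"wx":0.015,"wy":0.13,"wz":0.06,"grip":8.5},
    {"dx":2,"dy":11,"dz":-5,"wx":0.03,"wy":0.26,"wz":0.115,"grip":8.5},
    {"dx":3,"dy":16,"dz":-7,"wx":0.045,"wy":0.39,"wz":0.17,"grip":8.5},
    {"dx":4.76,"dy":21,"dz":-7.4,"wx":0.06,"wy":0.5186,"wz":0.2273,"grip":8.5},
    {"dx":4.76,"dy":25.4,"dz":-7.4,"wx":0.06,"wy":0.5186,"wz":0.2273,"grip":8.5},
    {"dx":4.76,"dy":25.4,"dz":-7.4,"wx":0.06,"wy":0.5186,"wz":0.2273,"grip":8.5},
    {"dx":4.76,"dy":25.4,"dz":-7.4,"wx":0.06,"wy":0.5186,"wz":0.2273,"grip":8.5},
    {"dx":4.76,"dy":25.4,"dz":-7.4,"wx":0.06,"wy":0.5186,"wz":0.2273,"grip":8.5},
    {"dx":4.76,"dy":25.4,"dz":-7.4,"wx":0.06,"wy":0.5186,"wz":0.2273,"grip":8.5},
  ],
)

```text
clock: 12.9
eef_pos: [0.4449, 0.3233, 0.2311]
tool_rot: [0.123, 0.992, -0.0, 0.001]
ft_force: [0.2, -0.8, -0.1]
grip_width: 0.085
grasp_force: 0.0
```

Request:
arm_command(
  increments=[
    {"dx":0,"dy":0,"dz":0,"wx":0,"wy":0,"wz":0,"grip":8.5},
    {"dx":0,"dy":0,"dz":0,"wx":0,"wy":0,"wz":0,"grip":8.5},
    {"dx":0,"dy":0,"dz":0,"wx":0,"wy":0,"wz":0,"grip":8.5},
  ],
)

```text
clock: 13.2
eef_pos: [0.4451, 0.3242, 0.2319]
tool_rot: [0.122, 0.992, 0.001, 0.002]
ft_force: [-0.1, -0.0, 0.1]
grip_width: 0.0852
grasp_force: 0.0
```

Run:
```python
from mv import *
delta([.4443,.3248,.018],pose(-14))
```

```text
d cm [ 0.16 -0.   21.39] w [ 0.0018  0.003  -0.001 ] now [0.4451 0.3242 0.2319] t 13.2
```

Request:
arm_command(
  increments=[
    {"dx":0.1,"dy":0,"dz":2,"wx":0.002,"wy":0.003,"wz":-0.001,"grip":8.5},
    {"dx":0.13,"dy":0,"dz":6,"wx":0.002,"wy":0.003,"wz":-0.001,"grip":8.5},
    {"dx":0.16,"dy":0,"dz":10,"wx":0.002,"wy":0.003,"wz":-0.001,"grip":8.5},
    {"dx":0.16,"dy":0,"dz":14,"wx":0.002,"wy":0.003,"wz":-0.001,"grip":8.5},
    {"dx":0.16,"dy":0,"dz":17,"wx":0.002,"wy":0.003,"wz":-0.001,"grip":8.5},
    {"dx":0.16,"dy":0,"dz":19,"wx":0.002,"wy":0.003,"wz":-0.001,"grip":8.5},
    {"dx":0.16,"dy":0,"dz":20.5,"wx":0.002,"wy":0.003,"wz":-0.001,"grip":8.5},
    {"dx":0.16,"dy":0,"dz":21.3,"wx":0.002,"wy":0.003,"wz":-0.001,"grip":8.5},
    {"dx":0.16,"dy":0,"dz":21.3,"wx":0.002,"wy":0.003,"wz":-0.001,"grip":8.5},
    {"dx":0.16,"dy":0,"dz":21.3,"wx":0.002,"wy":0.003,"wz":-0.001,"grip":8.5},
  ],
)

```text
clock: 14.2
eef_pos: [0.4444, 0.3256, 0.0191]
tool_rot: [0.121, 0.993, 0.0, 0.0]
ft_force: [-0.2, -0.3, 0.8]
grip_width: 0.0851
grasp_force: 0.0
```

Request:
arm_command(
  increments=[
    {"dx":0,"dy":0,"dz":0,"wx":0,"wy":0,"wz":0,"grip":6},
    {"dx":0,"dy":0,"dz":0,"wx":0,"wy":0,"wz":0,"grip":5},
    {"dx":0,"dy":0,"dz":0,"wx":0,"wy":0,"wz":0,"grip":4.4},
    {"dx":0,"dy":0,"dz":0,"wx":0,"wy":0,"wz":0,"grip":4},
    {"dx":0,"dy":0,"dz":0,"wx":0,"wy":0,"wz":0,"grip":3.7},
    {"dx":0,"dy":0,"dz":0,"wx":0,"wy":0,"wz":0,"grip":3},
    {"dx":0,"dy":0,"dz":0,"wx":0,"wy":0,"wz":0,"grip":3},
    {"dx":0,"dy":0,"dz":0,"wx":0,"wy":0,"wz":0,"grip":3},
    {"dx":0,"dy":0,"dz":0,"wx":0,"wy":0,"wz":0,"grip":3},
    {"dx":0,"dy":0,"dz":0,"wx":0,"wy":0,"wz":0,"grip":3},
  ],
)

```text
clock: 15.2
eef_pos: [0.444, 0.3252, 0.0187]
tool_rot: [0.121, 0.993, -0.001, -0.0]
ft_force: [-0.5, -2.4, 5.0]
grip_width: 0.0348
grasp_force: 61.1
```

Request:
arm_command(
  increments=[
    {"dx":0,"dy":0,"dz":-0.5,"wx":0,"wy":0,"wz":0,"grip":3},
    {"dx":0,"dy":0,"dz":-1.5,"wx":0,"wy":0,"wz":0,"grip":3},
    {"dx":0,"dy":0,"dz":-4,"wx":0,"wy":0,"wz":0,"grip":3},
    {"dx":0,"dy":0,"dz":-8,"wx":0,"wy":0,"wz":0,"grip":3},
    {"dx":0,"dy":0,"dz":-12,"wx":0,"wy":0,"wz":0,"grip":3},
    {"dx":0,"dy":0,"dz":-16,"wx":0,"wy":0,"wz":0,"grip":3},
    {"dx":0,"dy":0,"dz":-19,"wx":0,"wy":0,"wz":0,"grip":3},
    {"dx":0,"dy":0,"dz":-20,"wx":0,"wy":0,"wz":0,"grip":3},
    {"dx":0,"dy":0,"dz":-20,"wx":0,"wy":0,"wz":0,"grip":3},
    {"dx":0,"dy":0,"dz":-20,"wx":0,"wy":0,"wz":0,"grip":3},
  ],
)

```text
clock: 16.2
eef_pos: [0.4431, 0.325, 0.2164]
tool_rot: [0.121, 0.993, -0.001, -0.002]
ft_force: [-0.1, 0.5, -4.8]
grip_width: 0.0354
grasp_force: 60.9
```

Run:
```python
from mv import *
goto('tee',.07)
```

```text
d cm [-20.95 -38.54   8.48] w [-0.0633 -0.5244 -0.2249] now [0.4431 0.325  0.2164] t 16.2
```

Travel at height first (dz 0), then down.

Request:
arm_command(
  increments=[
    {"dx":-1,"dy":-2,"dz":0,"wx":-0.005,"wy":-0.045,"wz":-0.02,"grip":3},
    {"dx":-3,"dy":-5.6,"dz":0,"wx":-0.011,"wy":-0.09,"wz":-0.038,"grip":3},
    {"dx":-5.4,"dy":-10,"dz":0,"wx":-0.02,"wy":-0.17,"wz":-0.073,"grip":3},
    {"dx":-7.8,"dy":-14.3,"dz":0,"wx":-0.03,"wy":-0.25,"wz":-0.107,"grip":3},
    {"dx":-10.1,"dy":-18.6,"dz":0,"wx":-0.04,"wy":-0.33,"wz":-0.142,"grip":3},
    {"dx":-12.5,"dy":-23,"dz":0,"wx":-0.05,"wy":-0.41,"wz":-0.176,"grip":3},
    {"dx":-14.9,"dy":-27.4,"dz":0,"wx":-0.06,"wy":-0.5,"wz":-0.214,"grip":3},
    {"dx":-17.3,"dy":-31.8,"dz":0,"wx":-0.0633,"wy":-0.5244,"wz":-0.2249,"grip":3},
    {"dx":-19.5,"dy":-36,"dz":0,"wx":-0.0633,"wy":-0.5244,"wz":-0.2249,"grip":3},
    {"dx":-20.95,"dy":-38.5,"dz":1,"wx":-0.0633,"wy":-0.5244,"wz":-0.2249,"grip":3},
  ],
)

```text
clock: 17.2
eef_pos: [0.5534, -0.1019, 0.2068]
tool_rot: [0.008, 0.966, -0.001, 0.259]
ft_force: [0.8, -0.5, -3.6]
grip_width: 0.0354
grasp_force: 61.7
```

Request:
arm_command(
  increments=[
    {"dx":0,"dy":0,"dz":0,"wx":0,"wy":0,"wz":0,"grip":3},
    {"dx":0,"dy":0,"dz":0,"wx":0,"wy":0,"wz":0,"grip":3},
    {"dx":0,"dy":0,"dz":0,"wx":0,"wy":0,"wz":0,"grip":3},
    {"dx":0,"dy":0,"dz":0,"wx":0,"wy":0,"wz":0,"grip":3},
  ],
)

```text
clock: 17.6
eef_pos: [0.554, -0.0973, 0.2078]
tool_rot: [0.005, 0.966, -0.0, 0.259]
ft_force: [0.2, -0.6, -3.5]
grip_width: 0.0353
grasp_force: 62.0
```

Run:
```python
from mv import *
goto('tee',.025)
```

```text
d cm [ 3.83 -0.27 11.  ] w [0.0028 0.001  0.0004] now [ 0.554  -0.0973  0.2078] t 17.6
```

Request:
arm_command(
  increments=[
    {"dx":1.5,"dy":-0.1,"dz":1,"wx":0.003,"wy":0.001,"wz":0,"grip":3},
    {"dx":3.8,"dy":-0.27,"dz":3,"wx":0.003,"wy":0.001,"wz":0,"grip":3},
    {"dx":3.8,"dy":-0.27,"dz":6,"wx":0.003,"wy":0.001,"wz":0,"grip":3},
    {"dx":3.8,"dy":-0.27,"dz":8.5,"wx":0.003,"wy":0.001,"wz":0,"grip":3},
    {"dx":3.8,"dy":-0.27,"dz":10.2,"wx":0.003,"wy":0.001,"wz":0,"grip":3},
    {"dx":3.8,"dy":-0.27,"dz":10.9,"wx":0.003,"wy":0.001,"wz":0,"grip":3},
    {"dx":3.8,"dy":-0.27,"dz":10.9,"wx":0.003,"wy":0.001,"wz":0,"grip":3},
    {"dx":3.8,"dy":-0.27,"dz":10.9,"wx":0.003,"wy":0.001,"wz":0,"grip":3},
    {"dx":3.8,"dy":-0.27,"dz":10.9,"wx":0.003,"wy":0.001,"wz":0,"grip":3},
    {"dx":3.8,"dy":-0.27,"dz":10.9,"wx":0.003,"wy":0.001,"wz":0,"grip":3},
  ],
)

```text
clock: 18.6
eef_pos: [0.5769, -0.1015, 0.0965]
tool_rot: [0.007, 0.965, -0.002, 0.261]
ft_force: [1.5, 0.2, -3.6]
grip_width: 0.0356
grasp_force: 62.1
```

Run:
```python
from slip import *
X,Y,Z,m=held('w9','tee')
pc=lambda a:np.percentile(a,[.5,2,98,99.5]).round(4)
m&=abs(Y)<.025
k=m&(Z>.03)&(Z<.048)
for a,b in((-.06,-.045),(-.045,-.035),(-.035,-.028)):
    s=k&(X>a)&(X<b)
    if s.sum()>20: print(a,b,'Z',np.median(Z[s]).round(4),'Y',pc(Y[s]),'X',pc(X[s]))
```

```text
d cm [0.25 0.15 2.52] w [-0.0018  0.0036 -0.0008] now [ 0.5769 -0.1015  0.0965] t 18.6
Z [(-0.01, 2432), (-0.008, 1663), (-0.006, 1428), (-0.004, 990), (-0.002, 700), (0.0, 490), (0.006, 635), (0.008, 6858), (0.01, 380), (0.04, 905), (0.042, 448), (0.064, 120), (0.066, 234), (0.068, 372), (0.07, 709)]
-0.06 -0.045 Z 0.0404 Y [-0.0161 -0.0155  0.0144  0.0151] X [-0.0465 -0.0464 -0.0451 -0.045 ]
-0.045 -0.035 Z 0.0418 Y [-0.0164 -0.0161  0.015   0.0154] X [-0.0449 -0.0448 -0.0353 -0.035 ]
-0.035 -0.028 Z 0.0416 Y [-0.0165 -0.0161  0.0151  0.0152] X [-0.035  -0.0349 -0.0281 -0.0281]
```

View pics/w9.png

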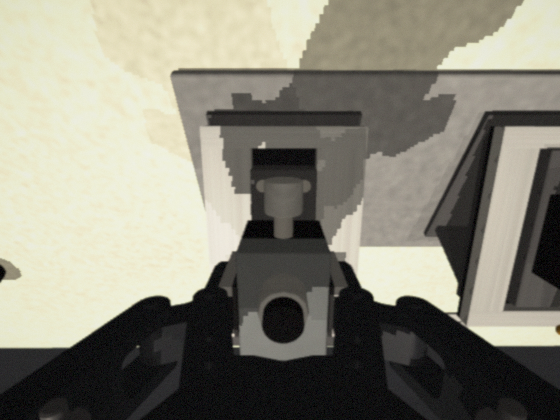

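The tee hovers over its pocket: stem at columns 251–316, well lined up. I'll correct 3.3 mm down-slope and 0.7 mm sideways, go part-way and measure again.

Request:
arm_command(
  increments=[
    {"dx":0.33,"dy":0.07,"dz":0.4,"wx":-0.002,"wy":0.0036,"wz":-0.001,"grip":3},
    {"dx":0.33,"dy":0.07,"dz":0.8,"wx":-0.002,"wy":0.0036,"wz":-0.001,"grip":3},
    {"dx":0.33,"dy":0.07,"dz":1.3,"wx":-0.002,"wy":0.0036,"wz":-0.001,"grip":3},
    {"dx":0.33,"dy":0.07,"dz":1.3,"wx":-0.002,"wy":0.0036,"wz":-0.001,"grip":3},
    {"dx":0.33,"dy":0.07,"dz":1.3,"wx":-0.002,"wy":0.0036,"wz":-0.001,"grip":3},
    {"dx":0.33,"dy":0.07,"dz":1.3,"wx":-0.002,"wy":0.0036,"wz":-0.001,"grip":3},
    {"dx":0.33,"dy":0.07,"dz":1.3,"wx":-0.002,"wy":0.0036,"wz":-0.001,"grip":3},
  ],
)

```text
clock: 19.35
eef_pos: [0.5803, -0.1008, 0.0825]
tool_rot: [0.006, 0.966, -0.001, 0.258]
ft_force: [-0.3, -0.3, -3.9]
grip_width: 0.0355
grasp_force: 62.1
```

Run:
```python
from slip import *
X,Y,Z,m=held('w10','tee')
pc=lambda a:np.percentile(a,[.5,2,98,99.5]).round(4)
r=m&(Z>.0075)&(Z<.0105);print('rim X',pc(X[r]),'Y',pc(Y[r]))
for a,b in((-.045,-.035),(-.05,-.03)):
    s=r&(X>a)&(X<b);print(' inner',np.sort(Y[s&(Y<0)])[-8:].round(4),np.sort(Y[s&(Y>0)])[:8].round(4))
s=r&(abs(Y)<.012);print(' lower wall X',np.percentile(X[s],[50,90,98]).round(4))
m&=abs(Y)<.025
k=m&(Z>.02)&(Z<.035)
for a,b in((-.06,-.045),(-.045,-.035),(-.035,-.028)):
    s=k&(X>a)&(X<b)
    if s.sum()>20: print(a,b,'Z',np.median(Z[s]).round(4),'Y',pc(Y[s]),'X',pc(X[s]))
```

```text
d cm [-0.16  0.07  1.14] w [ 0.0005 -0.0017 -0.    ] now [ 0.5803 -0.1008  0.0825] t 19.35
Z [(-0.01, 2749), (-0.008, 1882), (-0.006, 1543), (-0.004, 1294), (-0.002, 415), (0.0, 240), (0.006, 702), (0.008, 7951), (0.01, 406), (0.026, 744), (0.028, 841), (0.05, 131), (0.052, 296), (0.054, 385), (0.056, 716), (0.058, 153)]
rim X [-0.0651 -0.0646 -0.029  -0.0282] Y [-0.0469 -0.0459  0.0453  0.0464]
 inner [-0.0193 -0.0192 -0.0192 -0.0192 -0.0192 -0.0192 -0.0191 -0.0191] [0.0186 0.0186 0.0187 0.0187 0.0187 0.0187 0.0187 0.0187]
 inner [-0.0192 -0.0192 -0.0192 -0.0192 -0.0192 -0.0192 -0.0191 -0.0191] [0.0186 0.0186 0.0187 0.0187 0.0187 0.0187 0.0187 0.0187]
 lower wall X [-0.0594 -0.0543 -0.0532]
-0.06 -0.045 Z 0.0279 Y [-0.0154 -0.0149  0.0155  0.016 ] X [-0.0506 -0.0506 -0.0452 -0.0451]
-0.045 -0.035 Z 0.0283 Y [-0.0157 -0.0156  0.0158  0.0161] X [-0.0449 -0.0448 -0.0352 -0.0351]
-0.035 -0.028 Z 0.028 Y [-0.0155 -0.0154  0.016   0.0161] X [-0.0349 -0.0349 -0.0281 -0.0281]
```

Request:
arm_command(
  increments=[
    {"dx":-0.06,"dy":-0.04,"dz":0.2,"wx":0,"wy":-0.001,"wz":0,"grip":3},
    {"dx":-0.06,"dy":-0.04,"dz":0.5,"wx":0,"wy":-0.001,"wz":0,"grip":3},
    {"dx":-0.06,"dy":-0.04,"dz":0.8,"wx":0,"wy":-0.001,"wz":0,"grip":3},
    {"dx":-0.06,"dy":-0.04,"dz":1.05,"wx":0,"wy":-0.001,"wz":0,"grip":3},
    {"dx":-0.06,"dy":-0.04,"dz":1.2,"wx":0,"wy":-0.001,"wz":0,"grip":3},
    {"dx":-0.06,"dy":-0.04,"dz":1.3,"wx":0,"wy":-0.001,"wz":0,"grip":3},
    {"dx":-0.06,"dy":-0.04,"dz":1.35,"wx":0,"wy":-0.001,"wz":0,"grip":3},
    {"dx":-0.06,"dy":-0.04,"dz":1.4,"wx":0,"wy":-0.001,"wz":0,"grip":3},
    {"dx":-0.06,"dy":-0.04,"dz":1.4,"wx":0,"wy":-0.001,"wz":0,"grip":3},
    {"dx":-0.06,"dy":-0.04,"dz":1.4,"wx":0,"wy":-0.001,"wz":0,"grip":3},
  ],
)

```text
clock: 20.4
eef_pos: [0.5876, -0.1012, 0.0706]
tool_rot: [0.006, 0.966, -0.001, 0.258]
ft_force: [-1.1, 0.1, -3.6]
grip_width: 0.0354
grasp_force: 62.3
```

Request:
arm_command(
  increments=[
    {"dx":0,"dy":0,"dz":0.03,"wx":0,"wy":0,"wz":0,"grip":3},
    {"dx":0,"dy":0,"dz":0.05,"wx":0,"wy":0,"wz":0,"grip":3},
    {"dx":0,"dy":0,"dz":0.05,"wx":0,"wy":0,"wz":0,"grip":3},
  ],
)

```text
clock: 20.7
eef_pos: [0.5876, -0.1012, 0.0705]
tool_rot: [0.006, 0.966, -0.001, 0.258]
ft_force: [-5.1, 0.5, 2.4]
grip_width: 0.0352
grasp_force: 63.5
```

Run:
```python
from slip import *
X,Y,Z,m=held('w11','tee')
pc=lambda a:np.percentile(a,[.5,2,98,99.5]).round(4)
k=m&(Z>.0115)&(Z<.022)&(abs(Y)<.026);print(np.median(Z[k]),'X',pc(X[k]),'Y',pc(Y[k]))
```

```text
d cm [-0.13  0.11 -0.26] w [ 0.0004 -0.0008 -0.0001] now [ 0.5876 -0.1012  0.0705] t 20.7
Z [(-0.01, 3238), (-0.008, 2193), (-0.006, 1891), (-0.004, 1411), (-0.002, 460), (0.0, 338), (0.002, 120), (0.004, 203), (0.006, 805), (0.008, 9446), (0.01, 440), (0.012, 832), (0.014, 719), (0.036, 130), (0.038, 307), (0.04, 387), (0.042, 727), (0.044, 113)]
0.013924410439636103 X [-0.0502 -0.05   -0.0286 -0.0281] Y [-0.0159 -0.0157  0.0155  0.0158]
```

Seated at 13.9 mm with contact force. Release and retreat.

Request:
arm_command(
  increments=[
    {"dx":0,"dy":0,"dz":0,"wx":0,"wy":0,"wz":0,"grip":3.6},
    {"dx":0,"dy":0,"dz":0,"wx":0,"wy":0,"wz":0,"grip":4},
    {"dx":0,"dy":0,"dz":0,"wx":0,"wy":0,"wz":0,"grip":4.8},
    {"dx":0,"dy":0,"dz":0,"wx":0,"wy":0,"wz":0,"grip":5.8},
    {"dx":0,"dy":0,"dz":0,"wx":0,"wy":0,"wz":0,"grip":6.5},
    {"dx":0,"dy":0,"dz":-1,"wx":0,"wy":0,"wz":0,"grip":7},
    {"dx":0,"dy":0,"dz":-4,"wx":0,"wy":0,"wz":0,"grip":7},
    {"dx":0,"dy":0,"dz":-8,"wx":0,"wy":0,"wz":0,"grip":7},
    {"dx":0,"dy":0,"dz":-12,"wx":0,"wy":0,"wz":0,"grip":7},
    {"dx":0,"dy":0,"dz":-14,"wx":0,"wy":0,"wz":0,"grip":7},
  ],
)

```text
clock: 21.75
eef_pos: [0.5178, -0.1007, 0.1954]
tool_rot: [0.006, 0.965, -0.002, 0.261]
ft_force: [1.0, -0.6, 1.2]
grip_width: 0.07
grasp_force: 0.0
```

Request:
arm_command(
  increments=[
    {"dx":0,"dy":0,"dz":0,"wx":0,"wy":0,"wz":0,"grip":8},
    {"dx":0,"dy":0,"dz":0,"wx":0,"wy":0,"wz":0,"grip":8},
    {"dx":0,"dy":0,"dz":0,"wx":0,"wy":0,"wz":0,"grip":8},
    {"dx":0,"dy":0,"dz":0,"wx":0,"wy":0,"wz":0,"grip":8},
  ],
)

```text
clock: 22.15
eef_pos: [0.5174, -0.1002, 0.1897]
tool_rot: [0.006, 0.966, -0.001, 0.257]
ft_force: [0.7, -0.0, -1.2]
grip_width: 0.0801
grasp_force: 0.0
```

Run:
```python
from chk import *
chk('w12','tee',.036);chk('w13','rect')
```

```text
foot 1580 Z 0.0139 tilt deg [-0.16  0.02] X [-0.0532 -0.0531  0.0463  0.0466] Y [-0.032  -0.0313  0.0304  0.0311]
block 2181 Z 0.0538 tilt deg [-0.29 -0.08] X [-0.0284 -0.0281  0.0208  0.027 ] Y [-0.0182 -0.0177  0.017   0.0174]
rim 7453 Z 0.0089 tilt deg [-0.06 -0.04] X [-0.0653 -0.0643  0.0634  0.0647] Y [-0.0471 -0.0463  0.0456  0.0463]
foot 2079 Z 0.0139 tilt deg [-0.02 -0.79] X [-0.053  -0.0523  0.0458  0.0467] Y [-0.0224 -0.0221  0.0154  0.0209]
block 2311 Z 0.0538 tilt deg [-0.37  1.65] X [-0.028  -0.0277  0.0212  0.0257] Y [-0.0184 -0.0182  0.0169  0.0177]
rim 5969 Z 0.0089 tilt deg [-0.05  0.03] X [-0.0643 -0.0635  0.0639  0.0651] Y [-0.0475 -0.0471  0.0453  0.0465]
```

View pics/w12.png

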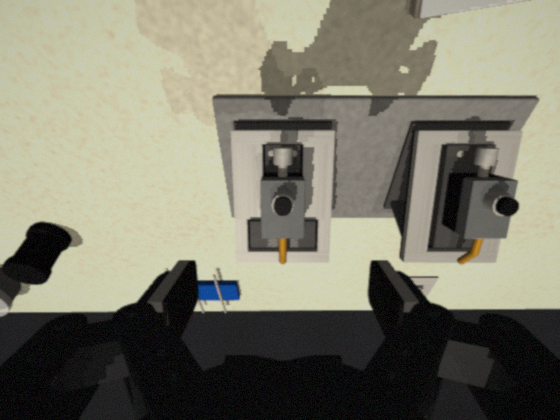

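Tee at (283,200) and rect at (480,200) both sit flat in their nests, and the lens at (38,253) is still standing. Handing in.

```bash
python3 -c "
from workcell import job
print(job.job_done())"
```

```text
the job is handed in; nothing more can be done
None
```

Both positioners are in their matching nests, flat on the pocket floors and released, with the bystanders never touched; the job was handed in at about 22 s of the 54 s allowed.

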